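Fit the slotted drive sleeve on the reactor's stirrer shaft

ROBOT

A 7-joint arm with a two-finger parallel gripper is mounted at the origin on the work surface. World frame = base frame: x ahead of the robot, y to its left, z up, the work surface at z = 0. Lengths are in m, angles in rad, forces in N, time in s.
With the tool pointing down it reaches from about 0.4 to 0.85 m from the base axis. Payload 10.4 kg.
Tool frame: the origin (TCP) lies midway between the tips of the shut fingers; the grasp point (between the pads) lies 19 mm behind it; z points along the fingers, y is the line along which they close (so a half turn about z gives the same grasp; the last joint's range is limited). The gripper opens to 87 mm and grips with 3 to 60 N. Pads are 19 mm wide; open, the fingers measure 117 mm over their backs; the gripper's body (75 mm by 190 mm) begins 51 mm behind the grasp point.
Start: joints at [-1.242, 0.332, -0.065, 1.46, 0.022, 1.35, -0.088], TCP at [0.215, 0.587, 0.223] pointing down, gripper open.
Joint ranges: [-2.6, 2.6], [-0.5, 2.12], [-1.47, 1.34], [0.16, 2.42], [-1.27, 4.41], [0.06, 2.06], [-2.6, 2.6]. Speed limits (rad/s): [2.22, 2.22, 2.79, 2.79, 3.14, 3.14, 3.14].

INTERFACE

Orientations are given as a unit quaternion [x, y, z, w].
In Python, from plant import robot gives the robot as it stands. The module is installed in compiled form; this text tells all that it offers.
- The arm moves only by the tool jog_arm, never from a script. Its argument "motion" is a list of rows, each a list of 7 numbers: the closure, from 0 (fully open) to 1 (shut), then the shift along the tool's x, y, z scaled (see below), then the turn, a rotation vector about the tool's x, y, z scaled (see below). A call has 1 to 12 rows; each row shifts and turns the commanded pose from where the row before left it, along the tool's axes as they then stand; what a row does not reach is not made up. The controller multiplies each number of a shift by 40 mm and each number of a turn by 4 degrees. A row lasts 1/12 s, in which the tool goes at most 41.7 mm and 7.16 degrees, less where a joint would pass 70% of its speed; a pose out of reach is approached as far as the arm can. A call with a number of a shift or a turn outside -1 to 1 is refused whole. A call with a gripper value outside its range is refused whole. The fingers move at their own pace and stop on an object; "newtons" is the grip in N (left out, the last holds). Time passes only in rows, so rows that do not move let the fingers close. It gives the time, the measured TCP pose, the force, the opening and the grip force at its end, in the units of the state.
- robot.get_obs(): the state, without advancing time (a new reading comes with each control period).
- robot.camera(name): name is "scene" or "top"; returns a dict with "frame" (400x640x3 uint8, red, green, blue), "camera_matrix" (3x3 intrinsics, pixels), "k1" (the pictures are not rectified: a ray, as slopes to the right and down, at radius r is drawn at 1 + k1 r^2 times it, then the intrinsics apply), "position" and "rotation" of the camera in the world. Camera axes: x right, y down, z forward; pixel columns grow to the right and rows downward; lengths in m; the calibration is good to about 2 mm. A picture is of the moment at which its call begins. There is no depth.
- robot.finish_job(): hands the job in; it is judged then, once.
The state is a dict: "t": time; "joint_pos": joint angles; "dq": joint speeds; "tau": joint torques, N m; "eef_pos": TCP position; "ee_rot": TCP orientation; "wrist_force": force on the tool from outside, world axes, zero at the start; "moment": the same for the moment, N m; "width": finger opening in m; "grasp_force": force on a finger pad.
Only numpy, scipy, OpenCV 4.12 (cv2) and the standard library are available. Lean on these libraries where they do the work, as an engineer would, in place of code of your own. Each camera call takes 0.05 s, during which the arm holds its last target. There are 200 camera calls.

TASK

Slide the slotted steel drive sleeve, slots down, over the upright stirrer shaft of the reactor head, turning it until its slots find the shaft's cross pin, and press it down past the spring balls until it sits fully home on the hub. Do not force or hammer it, and leave the plain spacer ring, the bottle and the wrench where they are.

Things in the scene. Friction and masses are not known exactly. Their poses are not given: they have to be found in the camera images.
- reactor: steel reactor head, fixed on the bench: round flange 150 mm across and about 40 mm high, with 6 bolt heads to 46 mm, and on it a hub 72 mm across whose flat top is 60 mm above the bench; an upright stirrer shaft stands in the hub. Origin on the bench, on the shaft's axis; z up.
- shoulder (a point): centre of the hub's flat top, on the shaft's axis, 60 mm above the bench: the sleeve's seat; z up
- shaft_top (a point): centre of the top end of the stirrer shaft, 90 mm above the hub's top. The shaft is steel, 31 mm in diameter; its top 7 mm taper to 20 mm. It turns only stiffly (0.7 N m).
- pin_level (a point): point on the shaft's axis at the height of its cross pin, 14 mm above the hub's top. The pin, 6 mm thick, sticks out 9.5 mm on both sides. Its direction differs every time, is NOT given by this pose or the head's yaw, and must be felt by turning the sleeve (or seen). The sleeve stops on it 17 mm above its seat.
- ball_level (a point): point on the shaft's axis at the height of two spring balls, 74 mm above the hub's top, which stick out 3 mm on either side of the shaft. Pushing the sleeve over them takes about 10 N; while they rub in its bore it does not slide down by its own weight. They spring out just above the sleeve's upper rim when it is home.
- sleeve: drive sleeve: plain steel tube, standing upright, slots down. Outside diameter 56 mm (24 flats, some facing its x and y axes), bore 34 mm, 70 mm high, 0.22 kg. Four slots 9 mm wide and 24 mm deep cut through the wall at its lower end, along its +x, +y, -x and -y. Origin at the centre of the lower end, z up. When it is home the shaft stands 20 mm above it.
- spacer: plain steel spacer ring, not part of the job: outside diameter 68 mm, 36 mm high, no slots; origin at the centre of its underside
- bottle: amber bottle with a red cap, 74 mm across, 150 mm high; origin at the centre of its underside
- wrench: steel wrench lying on the bench, 180 mm long along its x; origin at its middle, on the bench
Mind the look-alikes: they are no part of the job. Of the things like the reactor, leave any that is blue; of the rest the larger one is meant. What is shaped like the sleeve but yellow is not meant.

How it is judged:
On the way:
1. the sleeve is threaded on the shaft: on its axis, upright, lower end at least 15 mm below the shaft's top (horizontal distance between sleeve and shoulder below 0.006 m and z of sleeve in the frame of shoulder below 0.075 m and angle between sleeve's own z axis and vertical below 0.15 rad), for 0.1 s.
At the end, for the whole second after the job is handed in: the sleeve is at rest, upright (within 0.06 rad) on the shaft (axis within 4 mm), slots down, its lower end within 3 mm of the hub's top (horizontal distance between sleeve and shoulder below 0.004 m and z of sleeve in the frame of shoulder below 0.003 m and angle between sleeve's own z axis and vertical below 0.06 rad and linear speed of sleeve below 0.02 m/s); the robot touches nothing.
It fails at once if the sleeve is forced: more than 60 N between it and the reactor head with its shaft (contact force between sleeve and reactor above 60 N).
It fails at once if the spacer ring, the bottle or the wrench is moved by more than 30 mm (distance of any of spacer, bottle, wrench from where it was at the start of the episode above 0.03 m).
It also fails if it takes over 64 s, if anything falls off the work surface, if the arm or the gripper's body presses on something with over 40 N, if the wrist force passes 120 N, or if a joint passes its speed limit or range.

## Working session

There is one attempt and no reset: what is moved stays moved. The work goes in short steps, Python scripts to look and compute and a tool call to move; the robot and the scene stay as the last step left them, time stands still between calls to the robot, and variables do not carry over. Pictures are saved under pics/ and viewed, at most 13 in all, crops included, and the job is handed in when it is done.

Besides the shell and the picture viewer there is one more tool, called after "Call:" as name(argument=value, ...), one argument or row to a line, values as JSON. jog_arm: Moves the arm, as the interface text tells. Its arguments: {"type":"object","properties":{"motion":{"type":"array"},"newtons":{"type":"number"}},"required":["motion"]}

```bash
mkdir -p pics
cat > h.py <<'E'
import numpy as np, cv2
from plant import robot
def pix2ray(c,u,v):
    K=np.array(c["camera_matrix"]);x=(u-K[0,2])/K[0,0];y=(v-K[1,2])/K[1,1]
    xu,yu=x,y
    for _ in range(30):
        s=1+c["k1"]*(xu*xu+yu*yu);xu,yu=x/s,y/s
    return np.array(c["rotation"])@np.array([xu,yu,1.])
def onz(c,u,v,z):
    d=pix2ray(c,u,v);p=np.array(c["position"]);return p+d*(z-p[2])/d[2]
def proj(c,P):
    K=np.array(c["camera_matrix"]);q=np.array(c["rotation"]).T@(np.array(P)-np.array(c["position"]))
    x,y=q[:2]/q[2];s=1+c["k1"]*(x*x+y*y);return K[0,0]*x*s+K[0,2],K[1,1]*y*s+K[1,2]
E
python3 - <<'E'
from h import *
import pickle
for n in("scene","top"):
    c=robot.camera(n);cv2.imwrite(f"pics/{n}0.png",c["frame"][:,:,::-1]);pickle.dump(c,open(n+"0.pkl","wb"))
    print(n,c["camera_matrix"],c["k1"],c["position"],c["rotation"])
print(robot.get_obs())
E
```

```text
scene [[431.05828657   0.         322.71190274]
 [  0.         431.05828657 201.38302477]
 [  0.           0.           1.        ]] -0.06169513490605763 [ 1.15192204 -0.62048252  0.57954193] [ 0.81434467  0.31881311 -0.17655514 -0.45169596]
top [[427.57187923   0.         319.88464613]
 [  0.         427.57187923 201.64192701]
 [  0.           0.           1.        ]] -0.026820153426347394 [ 0.52825703 -0.09222318  0.96539127] [-0.69606643  0.71536237 -0.04402538  0.04254371]
{'t': 0.1, 'joint_pos': array([-1.24157024,  0.33276897, -0.06467237,  1.46084146,  0.02163448,
        1.34993291, -0.08846437]), 'dq': array([ 0.00071661, -0.00020819,  0.00167728, -0.00287467,  0.00125515,
       -0.00060466, -0.00113939]), 'tau': array([ 1.83370132e-03, -6.24545217e+01,  2.49026238e-02, -3.90718997e+01,
       -6.13476592e-02,  3.65108124e-02,  1.83574900e-05]), 'eef_pos': array([0.21529329, 0.58637696, 0.22186583]), 'ee_rot': array([ 1.74989423e-01,  9.84570113e-01, -6.24554443e-04, -5.97119710e-05]), 'wrist_force': array([ 0.37955059, -0.24388689, -0.72375637]), 'moment': array([0.04171045, 0.07735867, 0.04582484]), 'grasp_force': 0.0, 'width': 0.08699221386499009}
```

View pics/scene0.png

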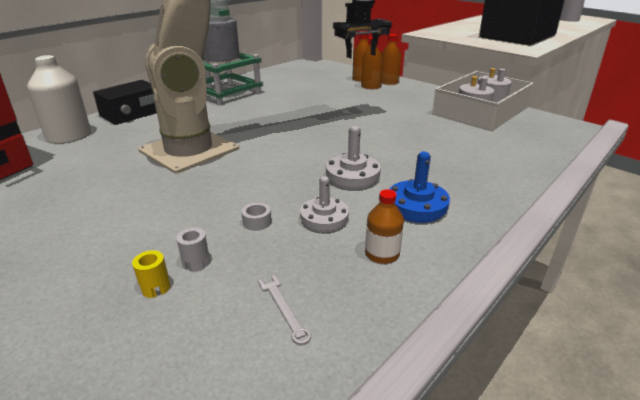

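View pics/top0.png

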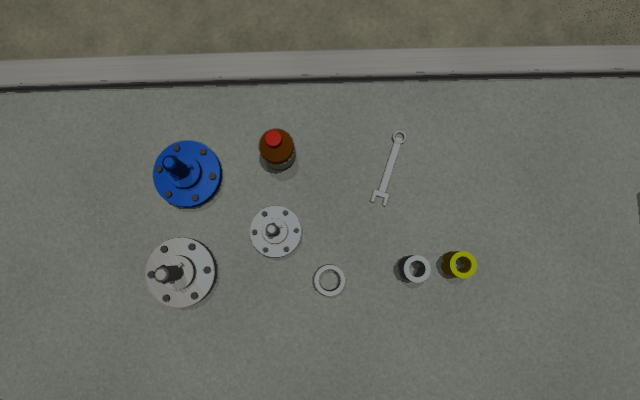

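Sleeve candidates in the top view: the grey tube (416,268), which I choose; the yellow tube (461,264); the low spacer ring (329,280). Reactor candidates: the large grey one (180,272), which I choose; the small grey one (276,231); the blue one (187,173). Next I check the choice in a close crop.

```bash
sed -i 's/^from plant/from scipy.spatial.transform import Rotation as R\nfrom plant/; s/np.array(c\["rotation"\])/R.from_quat(c["rotation"]).as_matrix()/' h.py
python3 - <<'E'
from h import *
import pickle
s=pickle.load(open("scene0.pkl","rb"));t=pickle.load(open("top0.pkl","rb"))
a=cv2.resize(t["frame"][222:322,130:230],(400,400),interpolation=cv2.INTER_CUBIC)
b=cv2.resize(t["frame"][240:295,390:445],(400,400),interpolation=cv2.INTER_CUBIC)
d=cv2.resize(s["frame"][115:200,310:395],(400,300),interpolation=cv2.INTER_CUBIC)
d=cv2.resize(s["frame"][120:195,310:410],(400,300),interpolation=cv2.INTER_CUBIC)
e=cv2.resize(s["frame"][222:282,165:245],(400,300),interpolation=cv2.INTER_CUBIC)
im=np.vstack([np.hstack([a,b])[:,:],np.hstack([d,e])])
im=im[:,:]
im=cv2.resize(im,(686,600))
cv2.imwrite("pics/crop1.png",im[:,:,::-1])
print(R.from_quat(t["rotation"]).as_matrix().round(3))
E
```

```text
[[-0.027 -0.992  0.122]
 [-1.     0.027 -0.004]
 [ 0.    -0.122 -0.993]]
```

View pics/crop1.png

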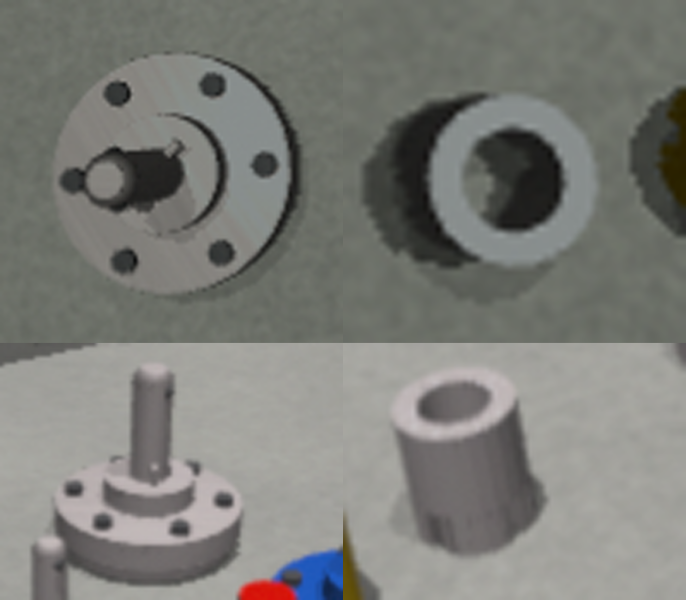

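The crop shows the grey tube has slots at its lower end (sleeve) and the large grey head has a pin end visible at top (182.5,265) and scene (355,156). Now I compute positions.

Run:
```python
from h import *
import pickle
s=pickle.load(open("scene0.pkl","rb"));t=pickle.load(open("top0.pkl","rb"))
print("shaft top",onz(t,161.2,274.8,.15), "flange",onz(t,180.6,272.4,.04),"sleeve",onz(t,417.3,269.0,.07))
print("pin top",onz(t,182.5,265.2,.074),"pin scene",onz(s,355.2,156.2,.074), "scene shafttop",onz(s,354.4,128,.15))
print("scene sleeve top", onz(s,165+(456-343)/4.29,222+(403-343)/4.29,.07), onz(s,186.9,265.6,.005))
d=s["frame"][222:282,165:225];e=s["frame"][140:200,325:385]
a=t["frame"][245:295,155:205]
f=lambda x:cv2.normalize(cv2.resize(x,(400,400),interpolation=cv2.INTER_CUBIC),None,0,255,cv2.NORM_MINMAX)
im=np.hstack([f(d),f(a)])
cv2.imwrite("pics/crop2.png",np.clip(im.astype(float)*1.4-40,0,255)[:,:,::-1])
```

```text
shaft top [0.49755544 0.20827786 0.15      ] flange [0.49749063 0.20702065 0.04      ] sleeve [ 0.49222699 -0.29374822  0.07      ]
pin top [0.51326556 0.19221743 0.074     ] pin scene [0.51172177 0.20007841 0.074     ] scene shafttop [0.50139905 0.20478667 0.15      ]
scene sleeve top [ 0.49464282 -0.29380676  0.07      ] [ 0.49201273 -0.31509264  0.005     ][ WARN:0@0.558] global loadsave.cpp:1063 imwrite_ Unsupported depth image for selected encoder is fallbacked to CV_8U.
```

View pics/crop2.png

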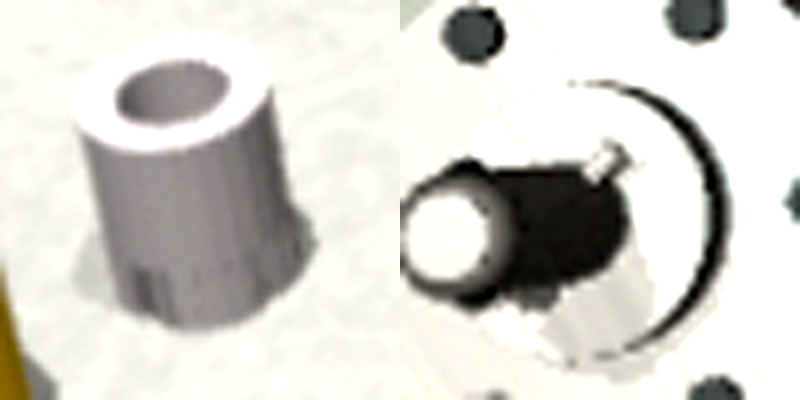

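The crop shows slots at scene (187.5,265.5) and (204.3,262), and the pin end at top (182.5,265). Next: azimuths.

Run:
```python
from h import *
import pickle
s=pickle.load(open("scene0.pkl","rb"));t=pickle.load(open("top0.pkl","rb"))
sc=np.array([.4930,-.2938]);rc=np.array([.4980,.2070])
for a in range(-130,40,10):
    u=np.array([np.cos(np.radians(a)),np.sin(np.radians(a))])
    print(a,"slot",np.round(proj(s,[*(sc+.028*u),.012]),1),"pin S",np.round(proj(s,[*(rc+.025*u),.074]),1),"pin T",np.round(proj(t,[*(rc+.025*u),.076]),1),np.round(proj(t,[*(rc+.0155*u),.076]),1))
print(proj(s,[*sc,.07]),proj(t,[*sc,.07]),proj(s,[*rc,.15]),proj(t,[*rc,.15]))
```

```text
-130 slot [181.7 259.3] pin S [343.7 154.3] pin T [184.2 280.5] [180.7 277.6]
-120 slot [181.6 260.8] pin S [344.1 155. ] pin T [185.4 278.8] [181.4 276.5]
-110 slot [181.9 262.2] pin S [344.8 155.7] pin T [186.3 276.8] [182.  275.3]
-100 slot [182.6 263.6] pin S [345.7 156.3] pin T [186.9 274.7] [182.3 274. ]
-90 slot [183.7 264.7] pin S [346.9 156.8] pin T [187.1 272.6] [182.5 272.7]
-80 slot [185.2 265.7] pin S [348.2 157.3] pin T [186.9 270.5] [182.4 271.4]
-70 slot [187.  266.5] pin S [349.7 157.6] pin T [186.4 268.4] [182.  270.1]
-60 slot [189.1 267. ] pin S [351.3 157.9] pin T [185.5 266.5] [181.5 268.9]
-50 slot [191.4 267.2] pin S [353. 158.] pin T [184.3 264.8] [180.8 267.9]
-40 slot [193.8 267.1] pin S [354.6 157.9] pin T [182.8 263.3] [179.9 266.9]
-30 slot [196.3 266.8] pin S [356.2 157.8] pin T [181.1 262.1] [178.8 266.2]
-20 slot [198.8 266.2] pin S [357.7 157.5] pin T [179.2 261.3] [177.6 265.7]
-10 slot [201.1 265.4] pin S [359.  157.1] pin T [177.2 260.8] [176.4 265.4]
0 slot [203.2 264.4] pin S [360.1 156.6] pin T [175.1 260.7] [175.1 265.3]
10 slot [205.1 263.1] pin S [361.  156.1] pin T [173.  260.9] [173.8 265.4]
20 slot [206.7 261.8] pin S [361.7 155.4] pin T [171.  261.5] [172.5 265.8]
30 slot [207.9 260.3] pin S [362.1 154.8] pin T [169.1 262.4] [171.3 266.4]
(np.float64(190.88717407808215), np.float64(235.64809833892775)) (np.float64(417.305059482877), np.float64(268.6229084125829)) (np.float64(353.92311514377667), np.float64(127.41964592961966)) (np.float64(161.87513771752893), np.float64(274.5456773255446))
```

```bash
cat >> h.py <<'E'
def st(target=None,az=None):
    o=robot.get_obs();M=R.from_quat(o["ee_rot"]).as_matrix()
    print("t",o["t"],"pos",o["eef_pos"].round(4),"yaz",np.degrees(np.arctan2(M[1,1],M[0,1])).round(2),"zaxis",M[:,2].round(4),"F",o["wrist_force"].round(1),"w",o["width"],"g",o["grasp_force"],"q7",o["joint_pos"][6])
    if target is not None: print("shift units",(M.T@(np.array(target)-o["eef_pos"])/.04).round(3))
    if az is not None: print("turn units",((M.T@R.align_vectors([[np.cos(az),np.sin(az),0],[0,0,-1]],[[0,1,0],[0,0,1]])[0].as_matrix()) ,) and (R.from_matrix(M.T@R.align_vectors([[np.cos(np.radians(az)),np.sin(np.radians(az)),0],[0,0,-1]],[[0,1,0],[0,0,1]])[0].as_matrix()).as_rotvec(degrees=True)/4).round(3))
E
sed -i 's/((M.T@R.align_vectors(\[\[np.cos(az).*and //' h.py; sed -i 's/as_rotvec(degrees=True)\/4).round(3))$/as_rotvec(degrees=True)\/4).round(3))/' h.py; tail -2 h.py
```

```text
if target is not None: print("shift units",(M.T@(np.array(target)-o["eef_pos"])/.04).round(3))
    if az is not None: print("turn units",(R.from_matrix(M.T@R.align_vectors([[np.cos(np.radians(az)),np.sin(np.radians(az)),0],[0,0,-1]],[[0,1,0],[0,0,1]])[0].as_matrix()).as_rotvec(degrees=True)/4).round(3))
```

Call:
jog_arm(
  motion=[
    [0,-0.78,-0.67,0,0,0,0],
    [0,-0.78,-0.67,0,0,0,0],
    [0,-0.78,-0.67,0,0,0,0],
    [0,-0.78,-0.67,0,0,0,0],
    [0,-0.78,-0.67,0,0,0,0],
    [0,-0.78,-0.67,0,0,0,0],
    [0,-0.78,-0.67,0,0,0,0],
    [0,-0.78,-0.67,0,0,0,0],
    [0,-0.78,-0.67,0,0,0,0],
    [0,-0.78,-0.67,0,0,0,0],
    [0,-0.78,-0.67,0,0,0,0],
    [0,-0.78,-0.67,0,0,0,0],
  ],
)

```text
t: 1.1
eef_pos: [0.4564, 0.1538, 0.2225]
ee_rot: [0.175, 0.985, 0.0, -0.0]
wrist_force: [1.4, 0.4, -0.4]
width: 0.087
grasp_force: 0.0
```

```bash
python3 -c "
from h import *
st([.493,-.294,.2],18)"
```

```text
t 1.1 pos [0.4564 0.1538 0.2225] yaz 69.85 zaxis [-0.e+00  3.e-04 -1.e+00] F [ 1.4  0.4 -0.4] w 0.0870434929929893 g 0.0 q7 0.8022946270694093
shift units [ -4.716 -10.194   0.559]
turn units [ 3.0000e-03 -4.0000e-03  1.2962e+01]
```

Call:
jog_arm(
  motion=[
    [0,-0.39,-0.85,0.04,0,0,0],
    [0,-0.39,-0.85,0.04,0,0,0],
    [0,-0.39,-0.85,0.04,0,0,0],
    [0,-0.39,-0.85,0.04,0,0,0],
    [0,-0.39,-0.85,0.04,0,0,0],
    [0,-0.39,-0.85,0.04,0,0,0],
    [0,-0.39,-0.85,0.04,0,0,0],
    [0,-0.39,-0.85,0.04,0,0,0],
    [0,-0.39,-0.85,0.04,0,0,0],
    [0,-0.39,-0.85,0.04,0,0,0],
    [0,-0.39,-0.85,0.04,0,0,0],
    [0,-0.39,-0.85,0.04,0,0,0],
  ],
)

```text
t: 2.1
eef_pos: [0.491, -0.2932, 0.2031]
ee_rot: [0.175, 0.985, 0.0, 0.0]
wrist_force: [-0.5, 1.1, 1.2]
width: 0.087
grasp_force: 0.0
```

Call:
jog_arm(
  motion=[
    [0,0,0,0,0,0,1],
    [0,0,0,0,0,0,1],
    [0,0,0,0,0,0,1],
    [0,0,0,0,0,0,1],
    [0,0,0,0,0,0,1],
    [0,0,0,0,0,0,1],
    [0,0,0,0,0,0,1],
    [0,0,0,0,0,0,1],
    [0,0,0,0,0,0,1],
    [0,0,0,0,0,0,1],
    [0,0,0,0,0,0,1],
    [0,0,0,0,0,0,1],
  ],
)

```text
t: 3.1
eef_pos: [0.491, -0.2915, 0.203]
ee_rot: [0.562, 0.827, -0.0, -0.0]
wrist_force: [-0.1, 0.2, -0.8]
width: 0.0872
grasp_force: 0.0
```

Call:
jog_arm(
  motion=[
    [0,0,0,0,0,0,1],
    [0,0,0,0,0,0,0],
    [0,0,0,0,0,0,0],
  ],
)

```text
t: 3.35
eef_pos: [0.491, -0.2915, 0.2031]
ee_rot: [0.588, 0.809, -0.0, -0.0]
wrist_force: [-0.5, -0.1, -0.9]
width: 0.087
grasp_force: 0.0
```

```bash
python3 -c "
from h import *
st([.493,-.294,.033],18)
import pickle
s=robot.camera('scene');t=robot.camera('top')
pickle.dump((s,t),open('g.pkl','wb'))
e=cv2.resize(s['frame'][170:290,130:250],(600,600),interpolation=cv2.INTER_CUBIC)
cv2.imwrite('pics/g1.png',e[:,:,::-1])"
```

```text
t 3.35 pos [ 0.491  -0.2915  0.2031] yaz 17.98 zaxis [-5.e-04  2.e-04 -1.e+00] F [-0.5 -0.1 -0.9] w 0.0870460422461831 g 0.0 q7 0.9788778309380315
shift units [-0.076  0.029  4.251]
turn units [-0.007 -0.005 -0.006]
```

View pics/g1.png

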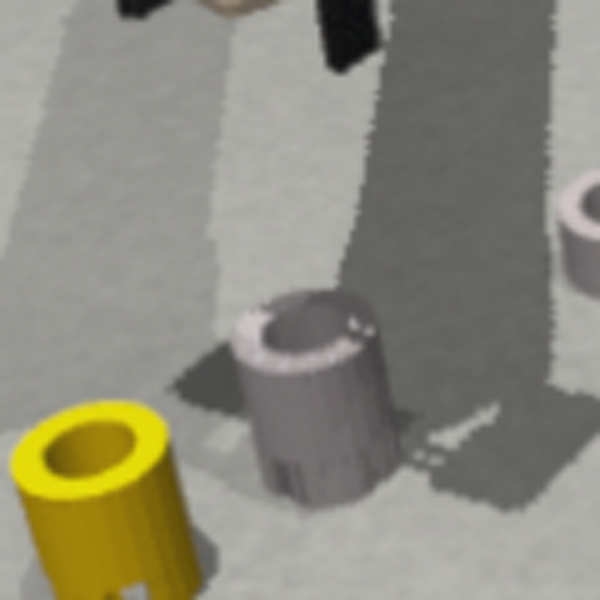

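The tool is above the grey sleeve (crop 315,400), fingers clear of the yellow one. I descend and close gently.

Call:
jog_arm(
  motion=[
    [0,-0.08,0.03,0.7,0,0,0],
    [0,0,0,0.7,0,0,0],
    [0,0,0,0.7,0,0,0],
    [0,0,0,0.7,0,0,0],
    [0,0,0,0.7,0,0,0],
    [0,0,0,0.75,0,0,0],
    [0,0,0,0,0,0,0],
  ],
)

```text
t: 4.03
eef_pos: [0.4903, -0.2924, 0.0284]
ee_rot: [0.588, 0.809, -0.001, -0.004]
wrist_force: [-0.8, 1.0, -0.4]
width: 0.0869
grasp_force: 0.0
```

Call:
jog_arm(
  motion=[
    [1,0,0,0,0,0,0],
    [1,0,0,0,0,0,0],
    [1,0,0,0,0,0,0],
    [1,0,0,0,0,0,0],
    [1,0,0,0,0,0,0],
    [1,0,0,0,0,0,0],
    [1,0,0,0,0,0,0],
    [1,0,0,0,0,0,0],
  ],
  newtons=30,
)

```text
t: 4.7
eef_pos: [0.4936, -0.2946, 0.0342]
ee_rot: [0.589, 0.808, 0.0, 0.0]
wrist_force: [-2.3, 1.0, 7.8]
width: 0.0558
grasp_force: 30.0
```

```bash
python3 -c "
from h import *
st()
s=robot.camera('scene')
e=cv2.resize(s['frame'][200:280,150:230],(600,600),interpolation=cv2.INTER_CUBIC)
e=cv2.convertScaleAbs(e,alpha=1.5,beta=-30)
cv2.imwrite('pics/g2.png',e[:,:,::-1])"
```

```text
t 4.7 pos [ 0.4936 -0.2946  0.0342] yaz 17.84 zaxis [ 9.e-04 -0.e+00 -1.e+00] F [-2.3  1.   7.8] w 0.0557735238442151 g 29.99881828134683 q7 1.1119203511670503
```

View pics/g2.png

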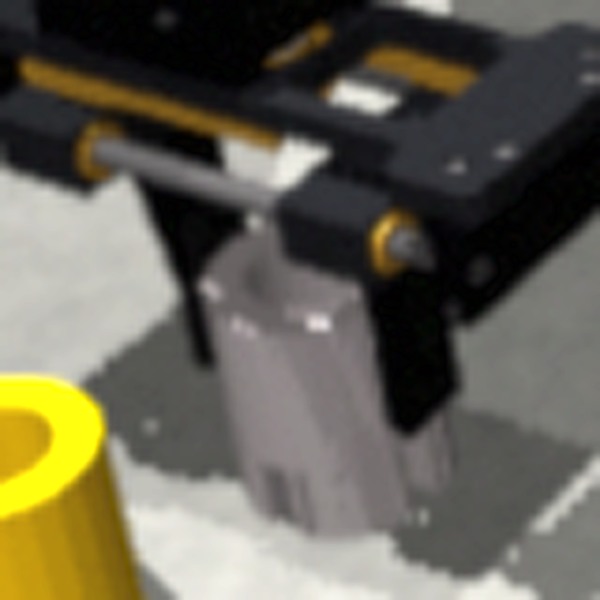

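The sleeve is gripped flat to flat (55.8 mm), and its slots line up with the fingers (slot at crop 278,490, about -70°). I lift it and carry it over.

Call:
jog_arm(
  motion=[
    [1,0,0,-0.5,0,0,0],
    [1,0,0,-0.9,0,0,0],
    [1,0,0,-0.9,0,0,0],
    [1,0,0,-0.9,0,0,0],
    [1,0,0,-0.9,0,0,0],
    [1,0,0,-0.8,0,0,0],
    [1,0,0,0,0,0,0],
  ],
)

```text
t: 5.33
eef_pos: [0.4952, -0.296, 0.2355]
ee_rot: [0.589, 0.808, 0.001, 0.004]
wrist_force: [-0.2, -0.1, -3.6]
width: 0.0557
grasp_force: 30.0
```

Call:
jog_arm(
  motion=[
    [1,0.5,0.15,0,0,0,0],
    [1,0.9,0.3,0,0,0,0],
    [1,0.9,0.3,0,0,0,0],
    [1,0.9,0.3,0,0,0,0],
    [1,0.9,0.3,0,0,0,0],
    [1,0.9,0.3,0,0,0,0],
    [1,0.9,0.3,0,0,0,0],
    [1,0.9,0.3,0,0,0,0],
    [1,0.9,0.3,0,0,0,0],
    [1,0.9,0.3,0,0,0,0],
    [1,0.9,0.3,0,0,0,0],
    [1,0.9,0.3,0,0,0,0],
  ],
)

```text
t: 6.33
eef_pos: [0.4964, 0.1457, 0.2289]
ee_rot: [0.589, 0.808, -0.0, -0.0]
wrist_force: [1.5, 0.1, -3.1]
width: 0.0555
grasp_force: 30.0
```

Call:
jog_arm(
  motion=[
    [1,0.9,0.3,0,0,0,0],
    [1,0.3,0.2,0,0,0,-0.8],
    [1,0,0,0,0,0,-1],
    [1,0,0,0,0,0,-1],
    [1,0,0,0,0,0,-1],
    [1,0,0,0,0,0,-1],
    [1,0,0,0,0,0,-1],
    [1,0,0,0,0,0,-1],
    [1,0,0,0,0,0,-1],
    [1,0,0,0,0,0,0],
    [1,0,0,0,0,0,0],
    [1,0,0,0,0,0,0],
  ],
)

```text
t: 7.33
eef_pos: [0.5013, 0.1956, 0.229]
ee_rot: [0.351, 0.936, -0.0, -0.0]
wrist_force: [-0.8, -0.4, -2.4]
width: 0.0555
grasp_force: 30.0
```

```bash
python3 -c "
from h import *
st([.498,.207,.2],49)
s=robot.camera('scene');t=robot.camera('top')
e=cv2.resize(s['frame'][70:190,290:410],(400,400),interpolation=cv2.INTER_CUBIC)
f=cv2.resize(t['frame'][220:320,110:210],(400,400),interpolation=cv2.INTER_CUBIC)
cv2.imwrite('pics/h1.png',np.hstack([e,f])[:,:,::-1])"
```

```text
t 7.3333 pos [0.5013 0.1956 0.229 ] yaz 48.9 zaxis [-4.e-04 -1.e-04 -1.e+00] F [-0.8 -0.4 -2.4] w 0.055531730324744975 g 30.000190845091943 q7 0.4622977953779801
shift units [0.25  0.161 0.725]
turn units [-0.006 -0.003 -0.024]
```

View pics/h1.png

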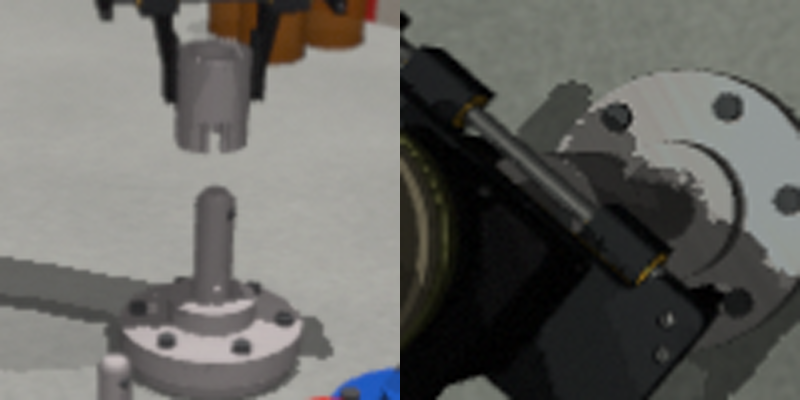

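The scene crop shows the sleeve above the shaft with its front slot (215,135) facing the same way as the pin. I centre it and start lowering.

Call:
jog_arm(
  motion=[
    [1,0.2,0.16,0,0,0,0],
    [1,0,0,0.4,0,0,0],
    [1,0,0,0.4,0,0,0],
    [1,0,0,0.2,0,0,0],
    [1,0,0,0,0,0,0],
    [1,0,0,0,0,0,0],
  ],
)

```text
t: 7.93
eef_pos: [0.4995, 0.2061, 0.1894]
ee_rot: [0.35, 0.937, -0.0, -0.0]
wrist_force: [0.6, 0.3, -1.9]
width: 0.0559
grasp_force: 30.0
```

```bash
python3 -c "
from h import *
st([.4993,.2058,.19],49)
s=robot.camera('scene');t=robot.camera('top')
e=cv2.resize(s['frame'][90:165,315:390],(600,600),interpolation=cv2.INTER_CUBIC)
cv2.imwrite('pics/h2.png',e[:,:,::-1])"
```

```text
t 7.9333 pos [0.4995 0.2061 0.1894] yaz 49.04 zaxis [-4.e-04 -3.e-04 -1.e+00] F [ 0.6  0.3 -1.9] w 0.055876449497185954 g 30.000129653022505 q7 0.4605047852456995
shift units [-0.    -0.009 -0.014]
turn units [-0.007 -0.002  0.009]
```

View pics/h2.png

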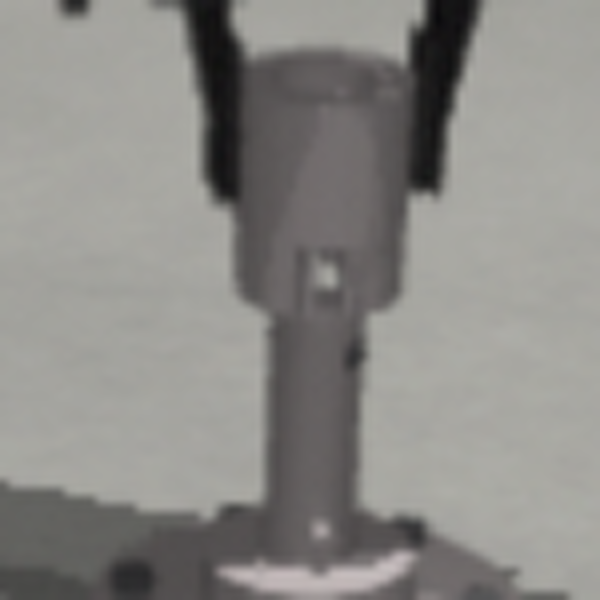

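Sleeve (centre 319) and shaft (316) agree to under 1 mm, and the slot (323) sits over the pin (320). I lower in small steps.

Call:
jog_arm(
  motion=[
    [1,0,0,0.1,0,0,0],
    [1,0,0,0.1,0,0,0],
    [1,0,0,0.1,0,0,0],
    [1,0,0,0.1,0,0,0],
    [1,0,0,0,0,0,0],
  ],
)

```text
t: 8.45
eef_pos: [0.4993, 0.2069, 0.1727]
ee_rot: [0.349, 0.937, 0.001, -0.0]
wrist_force: [0.0, 4.6, -5.4]
width: 0.0555
grasp_force: 30.0
```

Call:
jog_arm(
  motion=[
    [1,0,0,0.05,0,0,0],
    [1,0,0,0.05,0,0,0],
    [1,0,0,0.05,0,0,0],
    [1,0,0,0,0,0,0],
  ],
)

```text
t: 8.78
eef_pos: [0.4995, 0.2067, 0.1674]
ee_rot: [0.35, 0.937, 0.001, -0.0]
wrist_force: [-0.7, 5.4, -1.9]
width: 0.0556
grasp_force: 30.0
```

Call:
jog_arm(
  motion=[
    [1,0.02,0.02,0,0,0,0],
    [1,0,0,0.05,0,0,0],
    [1,0,0,0.05,0,0,0],
    [1,0,0,0,0,0,0],
  ],
)

```text
t: 9.12
eef_pos: [0.4993, 0.207, 0.1628]
ee_rot: [0.35, 0.937, -0.0, -0.0]
wrist_force: [-1.6, 3.4, -3.2]
width: 0.0559
grasp_force: 30.0
```

Call:
jog_arm(
  motion=[
    [1,0,0,0.05,0,0,0],
    [1,0,0,0.05,0,0,0],
    [1,0,0,0.05,0,0,0],
    [1,0,0,0,0,0,0],
  ],
)

```text
t: 9.45
eef_pos: [0.4993, 0.2071, 0.1567]
ee_rot: [0.35, 0.937, -0.0, -0.0]
wrist_force: [-1.5, 4.6, -3.5]
width: 0.0554
grasp_force: 30.0
```

Call:
jog_arm(
  motion=[
    [1,0.01,0.01,0.05,0,0,0],
    [1,0,0,0.05,0,0,0],
    [1,0,0,0.05,0,0,0],
    [1,0,0,0,0,0,0],
  ],
)

```text
t: 9.78
eef_pos: [0.4991, 0.2074, 0.1506]
ee_rot: [0.35, 0.937, -0.0, -0.0]
wrist_force: [-1.8, 2.3, -4.0]
width: 0.0559
grasp_force: 30.0
```

Call:
jog_arm(
  motion=[
    [1,0,0,0.05,0,0,0],
    [1,0,0,0.05,0,0,0],
    [1,0,0,0.05,0,0,0],
    [1,0,0,0,0,0,0],
  ],
)

```text
t: 10.12
eef_pos: [0.4992, 0.2076, 0.1447]
ee_rot: [0.35, 0.937, -0.0, -0.0]
wrist_force: [-2.3, 3.4, -3.2]
width: 0.0552
grasp_force: 30.0
```

Call:
jog_arm(
  motion=[
    [1,0,0,0.05,0,0,0],
    [1,0,0,0.05,0,0,0],
    [1,0,0,0.05,0,0,0],
    [1,0,0,0,0,0,0],
  ],
)

```text
t: 10.45
eef_pos: [0.4992, 0.2077, 0.1388]
ee_rot: [0.35, 0.937, -0.0, -0.0]
wrist_force: [-1.7, 3.1, -3.7]
width: 0.0556
grasp_force: 30.0
```

Call:
jog_arm(
  motion=[
    [1,0,0,0.05,0,0,0],
    [1,0,0,0.05,0,0,0],
    [1,0,0,0,0,0,0],
  ],
)

```text
t: 10.7
eef_pos: [0.4992, 0.2078, 0.1348]
ee_rot: [0.35, 0.937, -0.0, -0.0]
wrist_force: [-2.6, 4.8, -4.1]
width: 0.0555
grasp_force: 30.0
```

```bash
python3 -c "
from h import *
st([.4992,.2077,.094],49)
s=robot.camera('scene');t=robot.camera('top')
e=cv2.resize(s['frame'][90:165,315:390],(600,600),interpolation=cv2.INTER_CUBIC)
cv2.imwrite('pics/h3.png',e[:,:,::-1])"
```

```text
t 10.7 pos [0.4992 0.2078 0.1348] yaz 49.06 zaxis [-5.e-04  2.e-04 -1.e+00] F [-2.6  4.8 -4.1] w 0.05547348890632128 g 30.00020475282824 q7 0.4839223389760004
shift units [-1.000e-03 -1.000e-03  1.021e+00]
turn units [-0.003 -0.006  0.015]
```

View pics/h3.png

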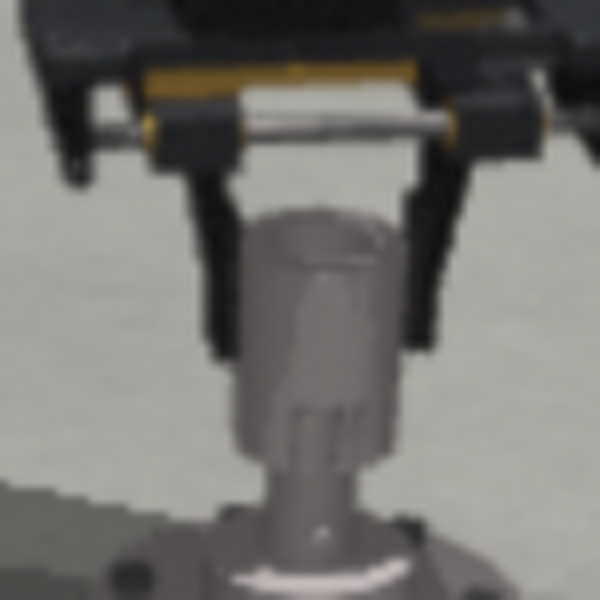

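No slip in the grip, sleeve threaded on the shaft, and the slot (322,435) lies over the pin (322,535). I continue.

Call:
jog_arm(
  motion=[
    [1,0.01,0.01,0.05,0,0,0],
    [1,0,0,0.05,0,0,0],
    [1,0,0,0.05,0,0,0],
    [1,0,0,0.05,0,0,0],
    [1,0,0,0.05,0,0,0],
    [1,0,0,0,0,0,0],
  ],
)

```text
t: 11.3
eef_pos: [0.4993, 0.2079, 0.1246]
ee_rot: [0.35, 0.937, -0.0, -0.0]
wrist_force: [-2.1, 3.1, -3.4]
width: 0.0557
grasp_force: 30.0
```

Call:
jog_arm(
  motion=[
    [1,0,0,0.05,0,0,0],
    [1,0,0,0.05,0,0,0],
    [1,0,0,0.05,0,0,0],
    [1,0,0,0,0,0,0],
  ],
)

```text
t: 11.63
eef_pos: [0.4992, 0.208, 0.1188]
ee_rot: [0.35, 0.937, -0.0, -0.0]
wrist_force: [-1.8, 3.6, -3.4]
width: 0.0553
grasp_force: 30.0
```

Call:
jog_arm(
  motion=[
    [1,0,0,0.05,0,0,0],
    [1,0,0,0.05,0,0,0],
    [1,0,0,0.05,0,0,0],
    [1,0,0,0,0,0,0],
  ],
)

```text
t: 11.97
eef_pos: [0.4993, 0.208, 0.1129]
ee_rot: [0.35, 0.937, -0.0, -0.0]
wrist_force: [-2.3, 2.6, -3.3]
width: 0.0555
grasp_force: 30.0
```

Call:
jog_arm(
  motion=[
    [1,0,0,0.05,0,0,0],
    [1,0,0,0.05,0,0,0],
    [1,0,0,0,0,0,0],
  ],
)

```text
t: 12.22
eef_pos: [0.4993, 0.208, 0.109]
ee_rot: [0.35, 0.937, -0.0, -0.0]
wrist_force: [-3.2, 3.0, -2.7]
width: 0.0555
grasp_force: 30.0
```

Call:
jog_arm(
  motion=[
    [1,0,0,0.05,0,0,0],
    [1,0,0,0.05,0,0,0],
    [1,0,0,0,0,0,0],
  ],
)

```text
t: 12.47
eef_pos: [0.4993, 0.2079, 0.1051]
ee_rot: [0.35, 0.937, -0.0, -0.0]
wrist_force: [-4.3, 2.3, -1.7]
width: 0.0559
grasp_force: 29.9
```

Call:
jog_arm(
  motion=[
    [1,0,0,0.05,0,0,0],
    [1,0,0,0.03,0,0,0],
    [1,0,0,0,0,0,0],
  ],
)

```text
t: 12.72
eef_pos: [0.4993, 0.2079, 0.1021]
ee_rot: [0.35, 0.937, -0.0, -0.0]
wrist_force: [-5.0, 2.5, -0.1]
width: 0.0557
grasp_force: 29.9
```

Call:
jog_arm(
  motion=[
    [1,0.02,-0.01,0.05,0,0,0],
    [1,0,0,0.05,0,0,0],
    [1,0,0,0,0,0,0],
  ],
)

```text
t: 12.97
eef_pos: [0.499, 0.2079, 0.0978]
ee_rot: [0.35, 0.937, 0.0, 0.0]
wrist_force: [0.9, 0.8, -4.1]
width: 0.0556
grasp_force: 29.9
```

Call:
jog_arm(
  motion=[
    [1,0,0,0.05,0,0,0],
    [1,0,0,0,0,0,0],
  ],
)

```text
t: 13.13
eef_pos: [0.4988, 0.208, 0.0957]
ee_rot: [0.35, 0.937, -0.0, 0.0]
wrist_force: [1.7, 1.6, -5.2]
width: 0.0554
grasp_force: 29.9
```

Call:
jog_arm(
  motion=[
    [1,0,0,0.04,0,0,0],
    [1,0,0,0,0,0,0],
  ],
)

```text
t: 13.3
eef_pos: [0.4988, 0.2082, 0.0943]
ee_rot: [0.35, 0.937, 0.0, 0.0]
wrist_force: [1.6, 0.0, -4.9]
width: 0.0557
grasp_force: 29.9
```

Call:
jog_arm(
  motion=[
    [1,0,0,0.03,0,0,0],
    [1,0,0,0,0,0,0],
  ],
)

```text
t: 13.47
eef_pos: [0.4988, 0.2083, 0.0942]
ee_rot: [0.35, 0.937, 0.0, -0.0]
wrist_force: [-4.0, -0.5, 8.3]
width: 0.0556
grasp_force: 29.9
```

Call:
jog_arm(
  motion=[
    [1,0,0,0.03,0,0,0],
    [1,0,0,0,0,0,0],
  ],
)

```text
t: 13.63
eef_pos: [0.4988, 0.2083, 0.094]
ee_rot: [0.35, 0.937, 0.0, -0.0]
wrist_force: [-10.0, -3.6, 21.7]
width: 0.0557
grasp_force: 29.9
```

```bash
python3 -c "
from h import *
st()
s=robot.camera('scene')
e=cv2.resize(s['frame'][100:175,315:390],(600,600),interpolation=cv2.INTER_CUBIC)
cv2.imwrite('pics/h4.png',e[:,:,::-1])"
```

```text
t 13.6333 pos [0.4988 0.2083 0.094 ] yaz 49.03 zaxis [-3.e-04  1.e-03 -1.e+00] F [-10.   -3.6  21.7] w 0.05568550754271012 g 29.927568384469787 q7 0.5064184526791649
```

View pics/h4.png

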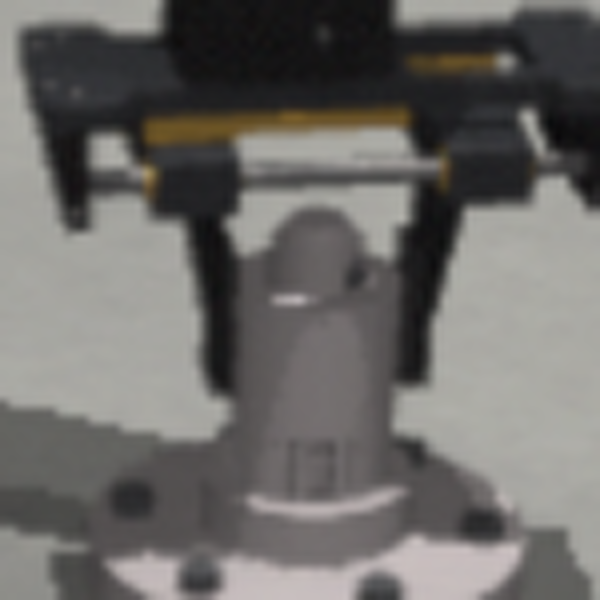

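Resistance appears exactly at the home height: the slot straddles the pin (320,465), the sleeve sits on the hub, and a ball shows above the rim (360,270). I relax, release and withdraw.

Call:
jog_arm(
  motion=[
    [1,0,0,-0.05,0,0,0],
    [0.9,0,0,0,0,0,0],
    [0,0,0,0,0,0,0],
    [0,0,0,0,0,0,0],
    [0,0,0,0,0,0,0],
    [0,0,0,0,0,0,0],
    [0,0,0,0,0,0,0],
    [0,0,0,0,0,0,0],
  ],
)

```text
t: 14.35
eef_pos: [0.4987, 0.2082, 0.0941]
ee_rot: [0.35, 0.937, 0.0, 0.0]
wrist_force: [-0.7, 0.7, -0.1]
width: 0.0841
grasp_force: 0.0
```

Call:
jog_arm(
  motion=[
    [0,0,0,-0.2,0,0,0],
    [0,0,0,-0.4,0,0,0],
    [0,0,0,-0.6,0,0,0],
    [0,0,0,-0.8,0,0,0],
    [0,0,0,-0.8,0,0,0],
    [0,0,0,-0.5,0,0,0],
    [0,0,0,0,0,0,0],
  ],
)

```text
t: 14.93
eef_pos: [0.5006, 0.2089, 0.2314]
ee_rot: [0.35, 0.937, 0.003, 0.002]
wrist_force: [0.7, 0.2, -0.2]
width: 0.0873
grasp_force: 0.0
```

```bash
python3 -c "
from h import *
st()
s=robot.camera('scene')
e=cv2.resize(s['frame'][100:175,315:390],(600,600),interpolation=cv2.INTER_CUBIC)
cv2.imwrite('pics/h5.png',e[:,:,::-1])"
```

```text
t 14.9333 pos [0.5006 0.2089 0.2314] yaz 49.02 zaxis [ 0.006   0.0044 -1.    ] F [ 0.7  0.2 -0.2] w 0.08726164176473628 g 0.0 q7 0.4426839327578236
```

View pics/h5.png

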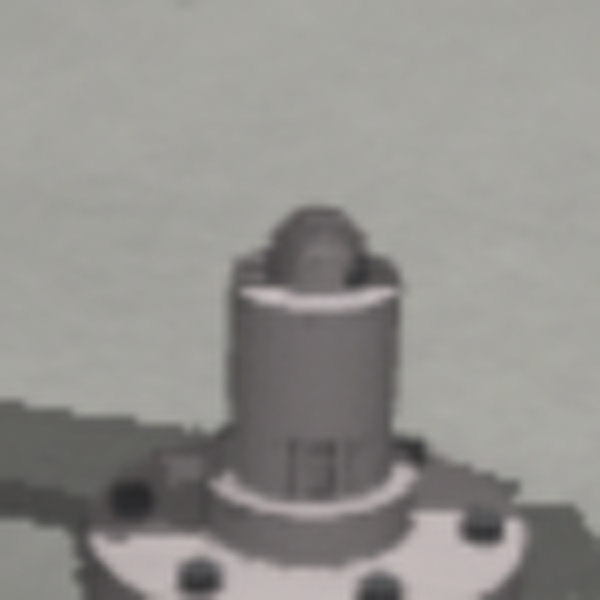

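The sleeve stands upright and seated on the hub, free of the gripper.

```bash
python3 -c "
from plant import robot
print(robot.finish_job())"
```

```text
the job is handed in; nothing more can be done
None
```

The drive sleeve is home on the large grey reactor head's hub with its slots over the cross pin, pressed on with about 22 N at the wrist against the 60 N limit; the job was handed in at about 15 s, but no verdict came back.

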